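# Shut the label printer and feed a label

### The arm

A 6-joint arm with a two-finger parallel gripper is mounted at the origin on a cart in front of the work surface, level with it; the furniture and walls round the work are solid. World frame = base frame: x ahead of the robot, y to its left, z up, the work surface at z = 0. Lengths are in m, angles in rad, forces in N, time in s.
With the tool pointing down it reaches from about 0.3 to 0.75 m from the base axis. Payload 8.5 kg.
Tool frame: the origin (TCP) lies between the finger pads; the fingertips stand 11 mm ahead of it and the grasp point (between the pads) lies 8 mm behind it (env.tips_ahead is the distance from the TCP to the fingertips, in m); z points along the fingers, y is the line along which they close (so a half turn about z gives the same grasp; the last joint's range is limited). The gripper opens to 85 mm and grips with 20 to 120 N. Pads are 22 mm wide; open, the fingers measure 114 mm over their backs; the gripper's body (76 mm by 85 mm) begins 54 mm behind the grasp point. The pads swing forward as they close: fully open they stand 13 mm farther back than shut.
Start: joints at [-1.537, 0.381, 1.297, -0, 1.464, -0.215], TCP at [0.135, -0.533, 0.204] pointing down, gripper open.
Joint ranges: [-3.11, 3.11], [-0.89, 2.33], [0.22, 2.48], [-1.42, 4.56], [0.17, 2.85], [-2.88, 2.88]. Speed limits (rad/s): [2.39, 2.39, 3.14, 3.14, 3.14, 3.14].

### API

Orientations are given as a rotation vector (axis times angle).
In Python, from rig import env gives the robot as it stands. The module is installed in compiled form; this text tells all that it offers.
- The arm moves only by the tool carry_out, never from a script. Its argument "series" is text: rows parted by semicolons, each of 5 numbers parted by spaces: the gripper's target within -1 to 1 (shut at 1, half-way at 0, fully open at -1), then the shift along the tool's x, y, z each as a share of 0.25 m, from -1 to 1, then the turn about the tool's z as a share of 30 degrees, from -1 to 1. A call has 1 to 10 rows; each row shifts and turns the commanded pose from where the row before left it, along the tool's axes as they then stand; what a row does not reach is not made up. A row lasts 1/10 s, in which the tool goes at most 50 mm and 8.59 degrees, less where a joint would pass 70% of its speed; a pose out of reach is approached as far as the arm can. A call with a number of a shift or a turn outside -1 to 1 is refused whole. A call with a gripper value outside its range is refused whole. The fingers move at their own pace and stop on an object; "grip_force" is the grip in N (left out, the last holds). Time passes only in rows, so rows that do not move let the fingers close. It gives the time, the measured TCP pose, the force, the opening and the grip force at its end, in the units of the state.
- env.get_state(): the state, without advancing time (a new reading comes with each control period).
- env.get_image(name): name is "scene" or "top" or "wrist"; returns a dict with "image" (400x640x3 uint8, blue, green, red), "fx", "fy", "cx", "cy" (pixels), "T" (4x4, takes a point from camera to world coordinates). Camera axes: x right, y down, z forward; pixel columns grow to the right and rows downward; lengths in m; the calibration is good to about 2 mm. A picture is of the moment at which its call begins. There is no depth.
- env.sign_off(): hands the job in; it is judged then, once.
Trained networks look in a picture, given as the dict that the camera call returned (one of the last four; its "shot" number tells which), for a name from the list of things; names that differ only in an ending like _2 or _b are one class to them, and where a whole thing is asked for, a point or a joint stands for the part that bears it (a point fixed in the world has none). Each returns a list of dicts, best first, with "confidence" (0 to 1); they miss things now and then, are a little off and sometimes report something else, mostly with a low value. They report only what shows in the picture. A call takes as long as a camera call.
- env.boxes_of(name, picture): "rect" ([left, top, right, bottom] in pixels, round what is visible of it).
- env.trace(name, picture): "region" (400x640 bool, what is visible of it) and "rect" ([left, top, right, bottom] in pixels, round what is visible of it).
The state is a dict: "time_s": time; "joint_pos": joint angles; "joint_velocities": joint speeds; "tau": joint torques, N m; "tcp_pos": TCP position; "ee_rot": TCP orientation; "ft_force": force on the tool from outside, world axes, zero at the start; "torque": the same for the moment, N m; "opening": finger opening in m; "finger_force": force on a finger pad.
Only numpy, scipy, OpenCV 4.12 (cv2) and the standard library are available. Lean on these libraries where they do the work, as an engineer would, in place of code of your own. Each camera call takes 0.05 s, during which the arm holds its last target. There are 200 camera calls.

### The job

A new roll is in the label printer but its cover still stands open. Push the cover down with the fingertips until its catches snap and it is fully shut, then lightly press the long bar-shaped feed key all the way down and let it come back up. Only push with the fingertips: grip and lift nothing, leave the two round keys alone, and do not disturb the things standing round the printer.

Things in the scene. Friction and masses are not known exactly. Their poses are not given: they have to be found in the camera images.
- label_printer: desktop label printer fixed to the bench, light grey, dark cover: 200 mm deep (x), 190 wide (y), 140 high when shut. Origin: centre of its underside; x points to its rear, the label slot in front faces -x, z up. The covered bay fills y from -40 to +95 mm; a fixed column (y -95 to -40 mm, top 138 mm high) carries three grey keys in a row along x: the feed bar in front, two round ones behind.
- cover (a joint): angle of the cover in rad: 0 fully shut, grows as its front edge rises; starts at about 0.45 to 0.75. The stiff hinge leaves the cover where it is let go; it moves under about 1 to 2 N near its front. Over the last 10 mm or so at the front edge two sprung catches must be pushed past (about 4 to 10 N at the press spot); then they hold it shut.
- cover_press (a point): the press spot: middle of the solid dark front bar of the cover's outer (top) face, in front of the clear window; the bar is 45 mm by 133 mm. It moves with the cover, and lies 137.5 mm in front of and 40 mm above the hinge line when the cover is shut (140 mm above the bench).
- cover_hinge (a point): middle of the cover's hinge line at the rear of the bay, 100 mm above the bench; the hinge runs along the printer's y axis. The frame has the printer's axes.
- feed_key_top (a point): centre of the top face of the feed key: a bar 27 mm long (along the printer's y) and 12 mm deep, rounded edges, an arrow mark on top, standing 6 mm above the panel at rest (144 mm above the bench).
- feed_key (a joint): travel of the feed key in m: 0 up, 0.0035 fully down; spring key, about 1 N to start and 4 N at the bottom, comes back up by itself.
- pause_key (a joint): travel in m of the nearer round key, 0 up, grows downward; 18 mm across, 6 mm proud, 46 mm behind the feed key; to be left alone.
- power_key (a joint): travel in m of the farther round key, 0 up, grows downward; 18 mm across, 6 mm proud, 90 mm behind the feed key; to be left alone.
- spool: loose thread spool standing to the right of the printer, 30 mm across, 40 mm high; origin at the centre of its underside.
- cup: loose clear plastic cup to the right of the printer, 63 mm across, 62 mm high; origin at the centre of its underside.
- spare_roll: loose white roll, 55 mm across, 50 mm high, standing to the left of the printer; origin at the centre of its underside.
- dropper: loose small white dropper bottle to the left of the printer, 26 mm across, 44 mm high; origin at the centre of its underside.

How it is judged:
On the way, in this order (a step that is already met when the one before it is completed fails the run):
1. the cover is shut and held by its catches (value of joint cover below 0.012 rad), for 0.2 s.
2. the feed key is pressed down (value of joint feed_key above 0.0028 m), for 0.03 s.
At the end, for the whole second after the job is handed in: the cover is latched shut (within 0.012 rad, 2 mm at its front edge), the feed key has been pressed down (at least 2.8 of its 3.5 mm) with the cover shut and is up again (within 0.8 mm), the round keys are up, and the spool, cup, roll and dropper stand within 15 mm of where they were (value of joint cover below 0.012 rad and value of joint each of feed_key, pause_key, power_key below 0.0008 m and distance of each of spool, cup, spare_roll, dropper from where it was at the start of the episode below 0.015 m); the robot touches nothing.
It fails at once if the feed key is pressed while the cover is open (value of joint feed_key above 0.0015 m and value of joint cover above 0.03 rad).
It fails at once if a round key is pressed (value of joint any of pause_key, power_key above 0.0015 m).
It fails at once if the cover is lifted, gripped or hooked from below instead of pushed shut (value of joint cover above 0.9 rad or (contact force between the fingers and label_printer above 1 N and z of the grasp point in the frame of cover_press below -0.02 m and distance between the grasp point and cover_press below 0.09 m and value of joint cover above 0.1 rad)).
It fails at once if the feed key is pressed hard (over 35 N) (contact force between the arm and feed_key above 35 N).
It fails at once if a thing standing by is lifted, shoved or knocked over (distance of any of spool, cup, spare_roll, dropper from where it was at the start of the episode above 0.02 m or angle between any of spool, cup, spare_roll, dropper's own z axis and vertical above 0.5 rad).
It also fails if it takes over 38 s, if anything falls off the work surface, if the arm or the gripper's body presses on something with over 40 N, if the wrist force passes 120 N, or if a joint passes its speed limit or range.

## Working session

There is one attempt and no reset: what is moved stays moved. The work goes in short steps, Python scripts to look and compute and a tool call to move; the robot and the scene stay as the last step left them, time stands still between calls to the robot, and variables do not carry over. Pictures are saved under pics/ and viewed, at most 10 in all, crops included, and the job is handed in when it is done.

Besides the shell and the picture viewer there is one more tool, called after "Request:" in YAML: its name, and indented under it one key for each argument. carry_out: Moves the arm, as the interface text tells. Its arguments: {"type":"object","properties":{"series":{"type":"string"},"grip_force":{"type":"number"}},"required":["series"]}

```bash
mkdir -p pics
cat > h.py <<'E'
from rig import env
import numpy as np, cv2
def ray(p,u,v):
    T=np.array(p["T"]); d=T[:3,:3]@np.array([(u-p["cx"])/p["fx"],(v-p["cy"])/p["fy"],1]); return T[:3,3],d
def onz(p,u,v,z):
    o,d=ray(p,u,v); return o+d*(z-o[2])/d[2]
def proj(p,X):
    T=np.array(p["T"]); c=T[:3,:3].T@(np.array(X)-T[:3,3]); return np.array([p["fx"]*c[0]/c[2]+p["cx"],p["fy"]*c[1]/c[2]+p["cy"]])
E
python3 - <<'E'
from h import *
np.set_printoptions(precision=4,suppress=True)
s=env.get_state(); print(s["time_s"],s["tcp_pos"],s["ee_rot"],s["opening"],s["ft_force"],env.tips_ahead)
for n in ["scene","top"]:
    p=env.get_image(n); cv2.imwrite(f"pics/{n}0.png",p["image"]); print(n,np.array(p["T"]),p["fx"])
    for k in ["label_printer","cover_press","feed_key","pause_key","power_key","spool","cup","spare_roll","dropper"]:
        print(k,[(np.round(b["rect"]),round(b["confidence"],2)) for b in env.boxes_of(k,p)[:2]])
E
```

```text
0.0 [ 0.1354 -0.5327  0.2031] [-3.1159 -0.3897 -0.0002] 0.08537083508153187 [0.1505 0.2022 0.0276] 0.011
scene [[-0.2092 -0.5448  0.8121 -0.1534]
 [-0.9779  0.1143 -0.1752  0.0416]
 [ 0.0026 -0.8308 -0.5566  0.5938]
 [ 0.      0.      0.      1.    ]] 449.2065622036708
label_printer [(array([243., 151., 352., 273.]), 0.74)]
cover_press [(array([246., 156., 300., 190.]), 0.92)]
feed_key []
pause_key []
power_key [(array([245., 154., 352., 272.]), 0.45)]
spool [(array([225., 238., 238., 261.]), 0.32), (array([221., 204., 251., 238.]), 0.2)]
cup [(array([364., 197., 395., 240.]), 0.57)]
spare_roll [(array([221., 205., 248., 237.]), 0.6)]
dropper [(array([225., 239., 237., 262.]), 0.64)]
top [[ 0.0169 -0.9926  0.1202  0.4237]
 [-0.9999 -0.0172 -0.0012 -0.079 ]
 [ 0.0032 -0.1202 -0.9927  1.1559]
 [ 0.      0.      0.      1.    ]] 442.93641928206983
label_printer [(array([280., 147., 384., 253.]), 0.72)]
cover_press [(array([278., 146., 358., 239.]), 0.92)]
feed_key []
pause_key [(array([351., 215., 357., 226.]), 0.6)]
power_key [(array([355., 201., 366., 208.]), 0.51)]
spool [(array([363., 237., 374., 250.]), 0.5)]
cup [(array([380., 199., 405., 219.]), 0.78)]
spare_roll [(array([268., 173., 290., 196.]), 0.69), (array([360., 235., 373., 250.]), 0.24)]
dropper [(array([265., 211., 274., 223.]), 0.6)]
```

Run:
```python
import cv2,numpy as np
a=cv2.imread("pics/top0.png")[125:275,240:420]; b=cv2.imread("pics/scene0.png")[130:290,200:410]
a=cv2.resize(a,None,fx=3.3,fy=3.3,interpolation=2);b=cv2.resize(b,None,fx=3.3,fy=3.3,interpolation=2)
cv2.imwrite("pics/a.png",cv2.resize(a,(720,600)));cv2.imwrite("pics/b.png",cv2.resize(b,(787,600)))
```

```text
(no output)
```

View pics/a.png

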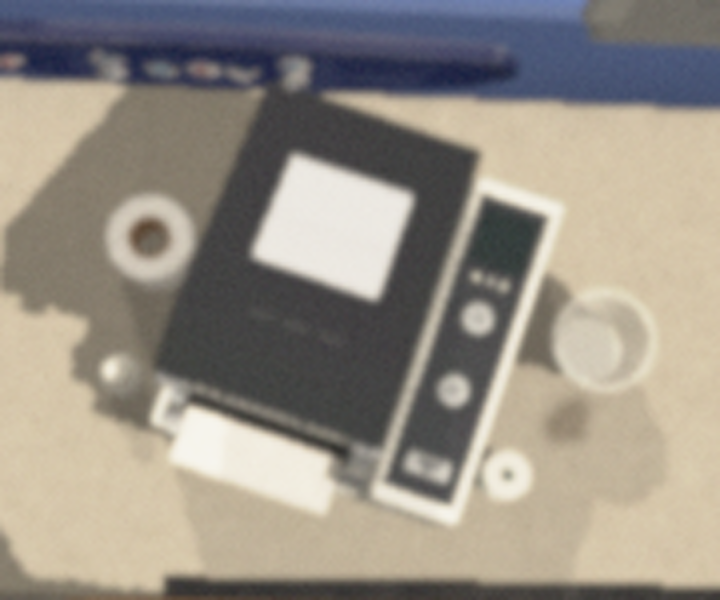

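View pics/b.png

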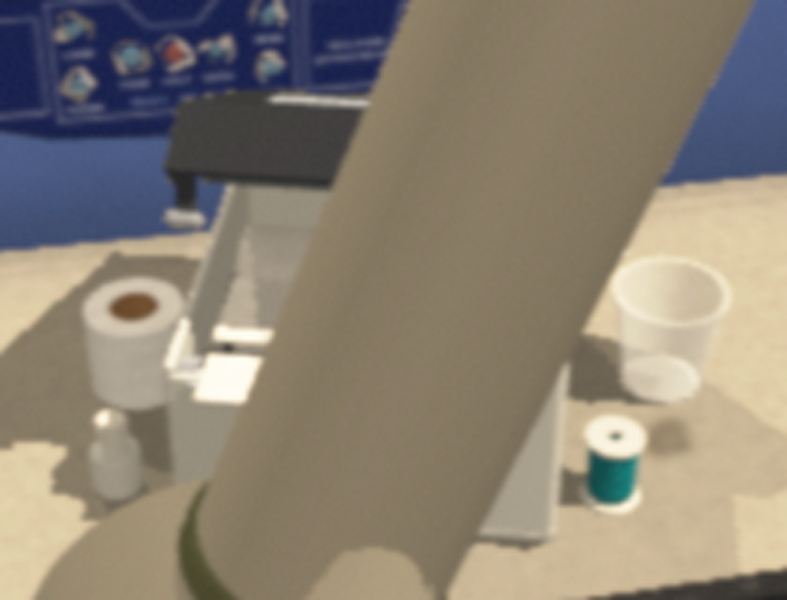

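The top view shows the printer turned about 15–20°. The keys, in crop pixels, are feed (428,466), pause (453,391) and power (478,320). The column corners are (462,522), (372,492), (480,182) and (563,208), and the cover's front edge runs from (157,372) to (380,447). The scene view shows the cover standing open, with the arm hiding the column.

```bash
cat >> h.py <<'E'
def R(y): return np.array([[np.cos(y),-np.sin(y)],[np.sin(y),np.cos(y)]])
def loc2w(q,l): return np.r_[R(q[2])@np.array(l[:2])+q[:2],l[2]]
def cov(hx,th,a,y,h=.04): return [hx-a*np.cos(th)+h*np.sin(th),y,.1+a*np.sin(th)+h*np.cos(th)]
E
python3 - <<'E'
from h import *
from scipy.optimize import least_squares
np.set_printoptions(precision=4,suppress=True)
p=env.get_image("top"); s=env.get_image("scene")
g=lambda u,v:np.array([240+u/4,125+v/4])
c=[((-.1,-.095,.138),(462,522)),((-.1,-.04,.138),(372,492)),((.1,-.04,.138),(480,182)),((.1,-.095,.138),(563,208))]
k=[(0,(428,466)),(.046,(453,391)),(.09,(478,320))]
def f(q):
    r=[proj(p,loc2w(q,l))-g(*u) for l,u in c]
    r+=[proj(p,loc2w(q,(q[3]+d,q[4],.144)))-g(*u) for d,u in k]
    r+=[proj(p,loc2w(q,cov(q[5],q[6],.16,y)))-g(*u) for y,u in [(.094,(157,372)),(-.039,(380,447))]]
    r+=[proj(s,loc2w(q,cov(q[5],q[6],.16,.094)))-np.array([200+178/3.75,130+102/3.75])]
    return np.concatenate(r)
o=least_squares(f,[.45,-.08,-.3,-.08,-.0675,.065,.6]); q=o.x; print(q,o.fun)
np.save("q.npy",q)
print("feed",loc2w(q,(q[3],q[4],.144)),"hinge",loc2w(q,(q[5],.0275,.1)))
for th in [q[6],.4,.2,.1,0]: print(th,loc2w(q,cov(q[5],th,.1375,.0275)))
S=env.get_state(); from scipy.spatial.transform import Rotation as Ro
print(Ro.from_rotvec(S["ee_rot"]).as_matrix(),S["time_s"])
E
```

```text
[ 0.5429 -0.1105 -0.3101 -0.0727 -0.0645  0.0325  0.6262] [ 0.3306  2.1311 -0.0413  1.8373  0.0997 -2.2057  1.7645 -1.2397  0.0607
  0.3511  0.1113 -0.0077 -0.1732 -0.3502 -1.0925 -1.0857  3.1082  0.5203
 -3.0703  0.5394]
feed [ 0.454  -0.1497  0.144 ] hinge [ 0.5822 -0.0942  0.1   ]
0.6262471273451845 [ 0.4985 -0.0674  0.213 ]
0.4 [ 0.4764 -0.0603  0.1904]
0.2 [ 0.4615 -0.0555  0.1665]
0.1 [ 0.4557 -0.0537  0.1535]
0 [ 0.4513 -0.0523  0.14  ]
[[ 0.9692  0.2462 -0.    ]
 [ 0.2462 -0.9692 -0.    ]
 [-0.      0.     -1.    ]] 1.1
```

Run:
```python
from h import *
from scipy.optimize import least_squares
np.set_printoptions(precision=4,suppress=True)
p=env.get_image("top"); s=env.get_image("scene")
g=lambda u,v:np.array([240+u/4,125+v/4])
c=[((-.1,-.095,.138),(462,522)),((-.1,-.04,.138),(372,492)),((.1,-.04,.138),(480,182)),((.1,-.095,.138),(563,208))]
k=[(0,(428,466)),(.046,(453,391)),(.09,(478,320))]
def f(q):
    r=[proj(p,loc2w(q,l))-g(*u) for l,u in c]
    r+=[proj(p,loc2w(q,(q[3]+d,q[4],.144)))-g(*u) for d,u in k]
    r+=[proj(p,loc2w(q,cov(q[5],q[6],.115,.0275)))-g(315,278)]
    r+=[proj(s,loc2w(q,cov(q[5],q[6],.16,.094)))-np.array([200+178/3.75,130+102/3.75])]
    return np.concatenate(r)
o=least_squares(f,[.45,-.08,-.3,-.08,-.0675,.065,.6]); q=o.x; print(q,o.fun)
np.save("q.npy",q)
print("feed",loc2w(q,(q[3],q[4],.144)),"hinge",loc2w(q,(q[5],.0275,.1)))
for th in [q[6],.4,.2,.1,0]: print(th,loc2w(q,cov(q[5],th,.1375,.0275)))
for n,l in [("winrear",cov(q[5],q[6],.07,.0275)),("front",cov(q[5],q[6],.16,.0275)),("frontbot",cov(q[5],q[6],.16,.0275,0))]: print(n,(proj(p,loc2w(q,l))-[240,125])*4)
```

```text
[ 0.5439 -0.1087 -0.3157 -0.0727 -0.0667  0.0886  0.4557] [-0.7805  1.8298 -1.1049  1.407  -0.4816 -2.4626  1.1395 -1.3727 -0.0459
  0.3147  0.1136 -0.0068 -0.0677 -0.3143  0.0516  0.308   0.9066 -0.0555]
feed [ 0.4541 -0.1495  0.144 ] hinge [ 0.6366 -0.11    0.1   ]
0.45569903956724006 [ 0.536  -0.0772  0.1964]
0.4 [ 0.531  -0.0755  0.1904]
0.2 [ 0.5161 -0.0706  0.1665]
0.1 [ 0.5104 -0.0688  0.1535]
0 [ 0.5059 -0.0673  0.14  ]
winrear [338.2583 217.0456]
front [290.9805 344.5859]
frontbot [281.0644 380.5938]
```

Request:
carry_out:
  series: "1 0 0 -0.2 0.27; 1 0 0 -0.2 0.27; 1 0 0 -0.2 0.27; 1 0 0 -0.18 0.27; 1 0.037 -0.171 0 0; 1 0.037 -0.171 0 0; 1 0.037 -0.171 0 0; 1 0.037 -0.171 0 0; 1 0.037 -0.171 0 0; 1 0.037 -0.171 0 0"
  grip_force: 40

```text
time_s: 2.2
tcp_pos: [0.2685, -0.3049, 0.3988]
ee_rot: [3.102, -0.496, 0.001]
ft_force: [-0.0, -1.1, 0.7]
opening: 0.0002
finger_force: 0.0
```

Request:
carry_out:
  series: "1 0.037 -0.171 0 0; 1 0.037 -0.171 0 0; 1 0.037 -0.171 0 0; 1 0.037 -0.171 0 0; 1 0.037 -0.171 0 0; 1 0.037 -0.171 0 0; 1 0 0 0 0; 1 0 0 0 0"

```text
time_s: 3.0
tcp_pos: [0.4008, -0.0795, 0.3987]
ee_rot: [3.103, -0.492, -0.0]
ft_force: [-0.7, 0.4, 1.1]
opening: 0.0001
finger_force: 0.0
```

Run:
```python
from h import *
np.set_printoptions(precision=4,suppress=True)
s=env.get_state(); print(s["time_s"],s["tcp_pos"],s["ee_rot"],s["opening"],s["ft_force"])
p=env.get_image("wrist"); cv2.imwrite("pics/w1.png",p["image"]); print(np.array(p["T"]),p["fx"],p["cx"],p["cy"])
for k in ["cover_press","feed_key"]:
        print(k,[(np.round(b["rect"]),round(b["confidence"],2)) for b in env.boxes_of(k,p)[:2]])
np.savez("w1.npz",T=p["T"],fx=p["fx"],fy=p["fy"],cx=p["cx"],cy=p["cy"])
p=env.get_image("scene"); cv2.imwrite("pics/s1.png",p["image"])
```

```text
3.0 [ 0.4008 -0.0795  0.3987] [ 3.1027 -0.4915 -0.0002] 0.00012130381927864345 [-0.6702  0.3681  1.1327]
[[-0.3086 -0.9009 -0.3051  0.479 ]
 [-0.9512  0.2922  0.0993 -0.1047]
 [-0.0003  0.3208 -0.9471  0.5678]
 [ 0.      0.      0.      1.    ]] 296.43600001403263 315.94953264526646 198.91914404928377
cover_press [(array([214.,   0., 335., 114.]), 0.77)]
feed_key [(array([341.,  97., 363., 110.]), 0.51)]
```

View pics/w1.png

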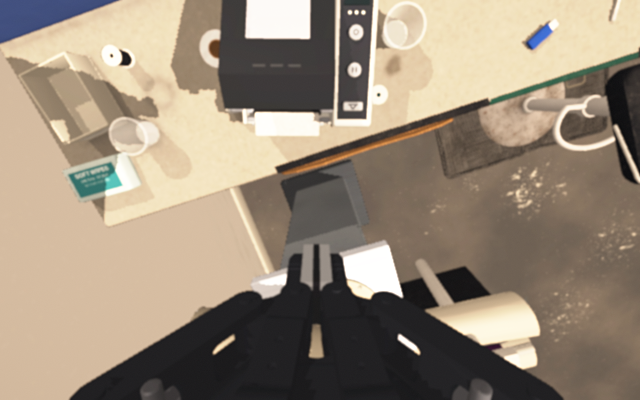

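View pics/s1.png

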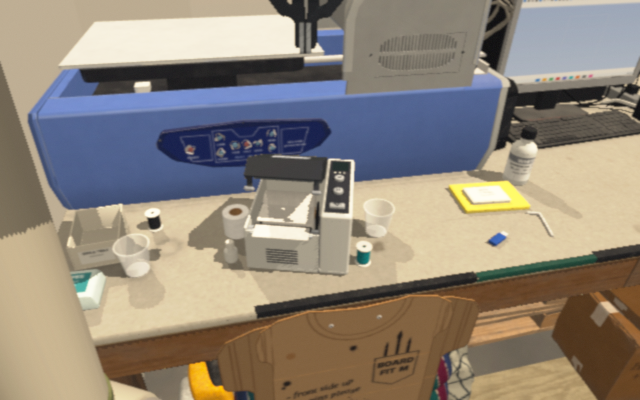

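The wrist view shows the cover with its window front edge near row 38 and the feed key at about (353,105). The scene view now shows the printer unobstructed. I'll zoom in on both.

Run:
```python
import cv2,numpy as np
a=cv2.imread("pics/w1.png")[0:140,205:390]; b=cv2.imread("pics/s1.png")[145:285,215:375]
a=cv2.resize(a,None,fx=4,fy=4,interpolation=2);b=cv2.resize(b,None,fx=4,fy=4,interpolation=2)
cv2.imwrite("pics/a1.png",a);cv2.imwrite("pics/b1.png",b)
```

```text
(no output)
```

View pics/a1.png

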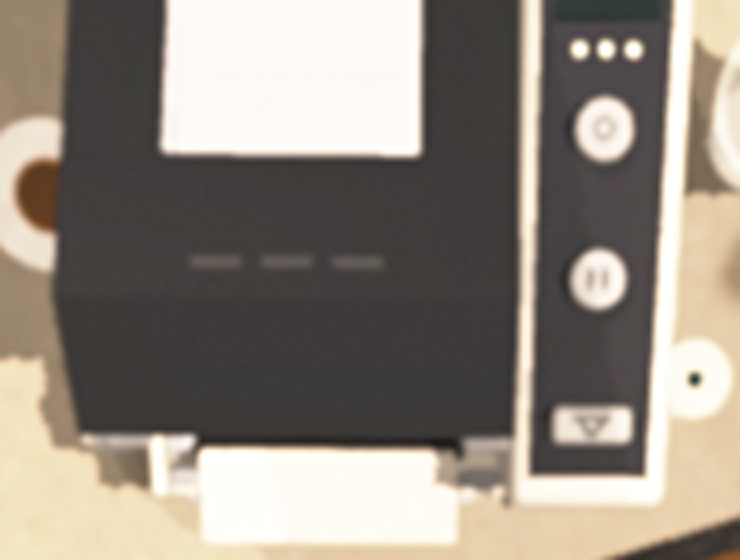

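View pics/b1.png

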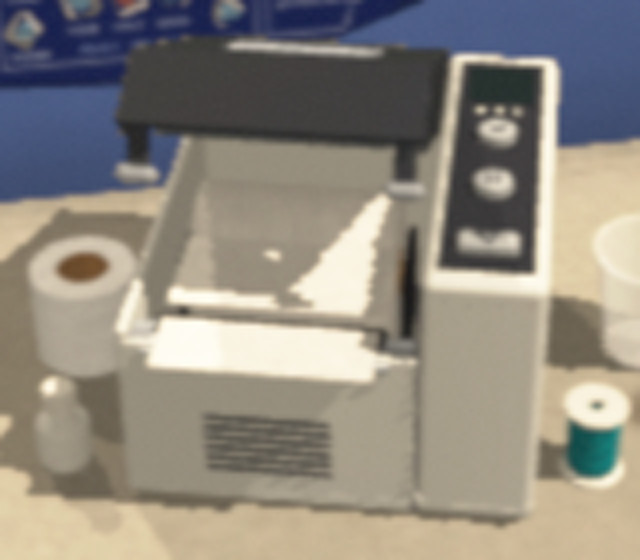

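Run:
```python
from h import *
from scipy.optimize import least_squares
np.set_printoptions(precision=4,suppress=True)
w=dict(np.load("w1.npz")); s=env.get_image("scene")
g=lambda u,v:np.array([205+u/4,v/4]); gs=lambda u,v:np.array([215+u/4,145+v/4])
c=[((-.1,-.095,.138),(662,505)),((-.1,-.04,.138),(512,500))]
cs=[((-.1,-.095,.138),(548,290)),((-.1,-.04,.138),(428,283)),((.1,-.04,.138),(450,55)),((.1,-.095,.138),(560,60))]
k=[(0,(592,425)),(.046,(597,279)),(.09,(605,129))]
def f(q):
    r=[proj(w,loc2w(q,l))-g(*u) for l,u in c]+[proj(s,loc2w(q,l))-gs(*u) for l,u in cs]
    r+=[proj(w,loc2w(q,(q[3]+d,q[4],.144)))-g(*u) for d,u in k]
    r+=[proj(w,loc2w(q,cov(q[5],q[6],.16,y)))-g(*u) for y,u in [(.094,(57,298)),(-.039,(518,300))]]
    r+=[proj(w,loc2w(q,cov(q[5],q[6],q[7],.0275)))-g(291,156)]
    r+=[proj(s,loc2w(q,cov(q[5],q[6],q[7],.0275)))-gs(307,48)]
    r+=[[(q[7]-.115)*300]]
    return np.concatenate(r)
o=least_squares(f,[.54,-.11,-.316,-.08,-.0675,.065,.6,.115]); q=o.x; print(q,o.fun)
np.save("q.npy",q)
print("feed",loc2w(q,(q[3],q[4],.144)),"hinge",loc2w(q,(q[5],.0275,.1)))
for th in [q[6],.4,.2,.1,0]: print(th,loc2w(q,cov(q[5],th,.1375,.0275)))
print(env.get_state()["time_s"])
```

```text
[ 0.5438 -0.1085 -0.3193 -0.0727 -0.0671  0.0899  0.4432  0.116 ] [ 0.7232  0.3837 -0.67    1.4104  1.6276 -0.4603 -1.0043 -0.9043  0.9884
 -1.7812  0.3027 -1.5372 -0.1087  0.1649  0.2343  0.0417 -0.1249 -0.181
 -0.9146 -0.1155  1.296   0.0886  0.1141 -0.3909 -2.5489  1.2174  0.306 ]
feed [ 0.4537 -0.1494  0.144 ] hinge [ 0.6378 -0.1106  0.1   ]
0.4432015533316457 [ 0.5361 -0.077   0.1951]
0.4 [ 0.5323 -0.0757  0.1904]
0.2 [ 0.5174 -0.0708  0.1665]
0.1 [ 0.5117 -0.0689  0.1535]
0 [ 0.5072 -0.0674  0.14  ]
3.25
```

The fit is consistent: cover angle about 0.44 rad, hinge at x ≈ 0.09 in the printer frame, and feed key at (0.454, -0.149). Next I'll move above the press spot.

Request:
carry_out:
  series: "1 0.1 -0.035 0.122 0; 1 0.1 -0.035 0.122 0; 1 0.1 -0.035 0.122 0; 1 0.1 -0.035 0.122 0; 1 0.1 -0.035 0.122 0; 1 0 0 0 0; 1 0 0 0 0"

```text
time_s: 3.95
tcp_pos: [0.5329, -0.0782, 0.2461]
ee_rot: [-3.102, 0.497, 0.002]
ft_force: [0.1, -0.1, 1.5]
opening: -0.0002
finger_force: 0.0
```

Request:
carry_out:
  series: "1 0 0 0.04 0; 1 0 0 0.04 0; 1 0 0 0.04 0; 1 0 0 0.02 0; 1 0 0 0.02 0; 1 -0.01 0 0.02 0; 1 0 0 0 0"

```text
time_s: 4.65
tcp_pos: [0.5302, -0.0765, 0.2007]
ee_rot: [-3.102, 0.495, 0.002]
ft_force: [-0.2, -0.3, -0.6]
opening: 0.0001
finger_force: 0.0
```

Request:
carry_out:
  series: "1 -0.014 0 0.02 0; 1 -0.013 0 0.02 0; 1 -0.012 0 0.02 0; 1 -0.01 0 0.02 0; 1 -0.009 0 0.02 0; 1 -0.008 0 0.02 0; 1 0 0 0 0"

```text
time_s: 5.35
tcp_pos: [0.5146, -0.0714, 0.1706]
ee_rot: [-3.102, 0.495, 0.001]
ft_force: [0.8, 0.4, 1.1]
opening: 0.0
finger_force: 0.0
```

Request:
carry_out:
  series: "1 -0.007 0 0.02 0; 1 -0.006 0 0.02 0; 1 -0.004 0 0.012 0; 1 -0.003 0 0.012 0; 1 -0.002 0 0.012 0; 1 0 0 0 0"

```text
time_s: 5.95
tcp_pos: [0.5097, -0.0698, 0.1518]
ee_rot: [-3.102, 0.495, 0.001]
ft_force: [-0.4, 0.2, -0.5]
opening: -0.0002
finger_force: 0.0
```

Request:
carry_out:
  series: "1 0 0 0.006 0; 1 0 0 0.004 0; 1 0 0 0 0"

```text
time_s: 6.25
tcp_pos: [0.5098, -0.0698, 0.1496]
ee_rot: [-3.102, 0.495, 0.0]
ft_force: [-1.1, 0.8, 0.5]
opening: 0.0001
finger_force: 0.1
```

Run:
```python
from h import *
p=env.get_image("scene"); cv2.imwrite("pics/s2.png",cv2.resize(p["image"][145:285,215:375],None,fx=4,fy=4,interpolation=2))
print(env.get_state()["ft_force"])
```

```text
[ 0.4017919   0.2983442  -0.39936377]
```

View pics/s2.png

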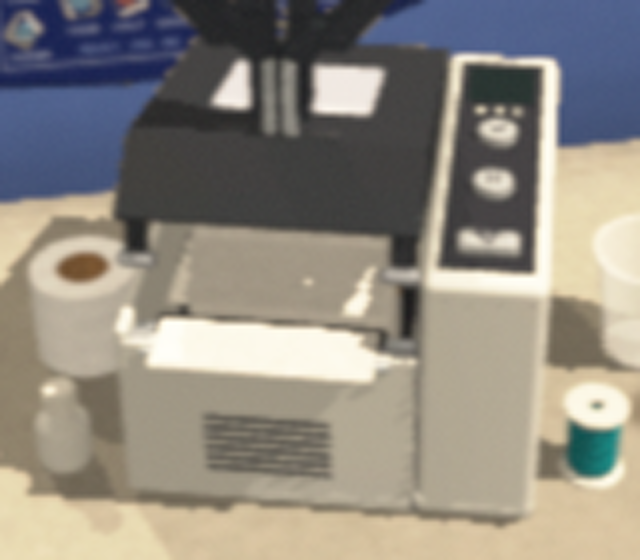

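Run:
```python
from h import *
np.set_printoptions(precision=4,suppress=True)
q=np.load("q.npy"); s=env.get_image("scene"); S=env.get_state(); t=np.array(S["tcp_pos"])
pr=lambda X:(proj(s,X)-[215,145])*4
print("tip",pr(t-[0,0,.011]),"tcp",pr(t),S["ft_force"],S["tau"])
print("local tip",R(q[2]).T@(t[:2]-q[:2]))
for hx in (.06,.075,.09):
  for th in (0,.2,.3,.4): print(hx,th,[pr(loc2w(q,cov(hx,th,.16,y,h))).round() for y in (-.039,.094) for h in (.04,0.)])
```

```text
tip [287.6738 194.9903] tcp [287.217  174.6695] [-0.4551 -0.0564 -0.3735] [  0.0029 -42.0681 -21.1071  -0.0006   0.0034  -0.    ]
local tip [-0.0444  0.026 ]
0.06 0 [array([422., 275.]), array([420., 349.]), array([113., 255.]), array([119., 328.])]
0.06 0.2 [array([426., 200.]), array([422., 286.]), array([113., 180.]), array([116., 266.])]
0.06 0.3 [array([428., 161.]), array([423., 252.]), array([115., 142.]), array([115., 231.])]
0.06 0.4 [array([430., 121.]), array([425., 215.]), array([117., 103.]), array([115., 195.])]
0.075 0 [array([424., 255.]), array([422., 328.]), array([120., 235.]), array([126., 307.])]
0.075 0.2 [array([428., 180.]), array([425., 266.]), array([121., 161.]), array([123., 246.])]
0.075 0.3 [array([430., 142.]), array([426., 231.]), array([122., 123.]), array([122., 212.])]
0.075 0.4 [array([433., 103.]), array([428., 195.]), array([125.,  85.]), array([123., 176.])]
0.09 0 [array([427., 235.]), array([425., 307.]), array([127., 215.]), array([133., 287.])]
0.09 0.2 [array([431., 161.]), array([427., 246.]), array([128., 143.]), array([130., 226.])]
0.09 0.3 [array([433., 123.]), array([429., 212.]), array([130., 105.]), array([130., 192.])]
0.09 0.4 [array([435.,  85.]), array([431., 176.]), array([132.,  67.]), array([130., 157.])]
```

Run:
```python
from h import *
p=env.get_image("wrist")["image"]; s=env.get_image("scene")["image"][145:245,230:350]; t=env.get_image("top")["image"][140:260,270:390]
a=cv2.resize(p,(480,300)); b=cv2.resize(s,(360,300),interpolation=2); c=cv2.resize(t,(300,300),interpolation=2)
o=np.zeros((600,700,3),np.uint8); o[:300,:480]=a; o[300:,:360]=b; o[300:,380:680]=c
cv2.imwrite("pics/m3.png",o); print(env.get_state()["time_s"])
```

```text
6.5
```

View pics/m3.png

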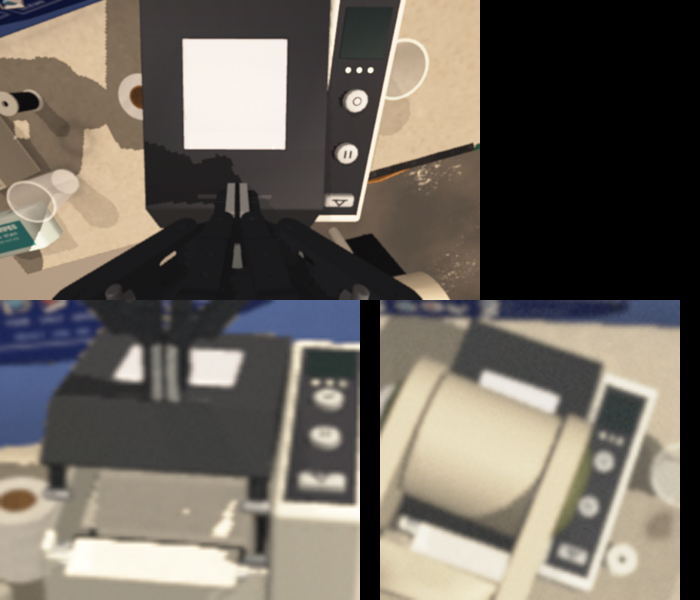

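Run:
```python
from h import *
np.set_printoptions(precision=4,suppress=True)
w=env.get_image("wrist"); s=env.get_image("scene"); S=env.get_state(); t=np.array(S["tcp_pos"])
for d in (-.03,-.011,0,.02,.03,.04): print(d,"wrist",proj(w,t+[0,0,d]),"scene",proj(s,t+[0,0,d]),"old scene",proj(s,np.array([.4008,-.0795,.3987+d])))
print(np.array(w["T"]),t)
T0=np.load("w1.npz")["T"]; print(T0[:3,3]-[.4008,-.0795,.3987], np.array(w["T"])[:3,3]-t)
```

```text
-0.03 wrist [316.1553 218.1577] scene [287.1159 202.3285] old scene [305.4936  94.5685]
-0.011 wrist [316.1579 229.0864] scene [286.9227 193.7314] old scene [305.5578  80.7194]
0 wrist [316.1596 236.3773] scene [286.8085 188.651 ] old scene [305.596   72.4706]
0.02 wrist [316.1634 251.956 ] scene [286.5964 179.2131] old scene [305.6676  57.0177]
0.03 wrist [316.1656 261.1452] scene [286.4882 174.3942] old scene [305.7045  49.0621]
0.04 wrist [316.1681 271.5053] scene [286.3783 169.5068] old scene [305.7421  40.9478]
[[-0.311  -0.9003 -0.3046  0.5879]
 [-0.9504  0.2944  0.1002 -0.0954]
 [-0.0006  0.3207 -0.9472  0.3189]
 [ 0.      0.      0.      1.    ]] [ 0.5098 -0.0698  0.1497]
[ 0.0782 -0.0252  0.1691] [ 0.0781 -0.0255  0.1691]
```

The images agree that the visible fingertips end about 35 mm higher than the stated tip position. They rest on the middle of the bar, and the cover is still about 0.3 rad open. I'll keep going along the arc and watch the force.

Request:
carry_out:
  series: "1 -0.012 0 0.02 0; 1 -0.011 0 0.02 0; 1 -0.01 0 0.02 0; 1 -0.009 0 0.02 0; 1 -0.008 0 0.02 0; 1 0 0 0 0"

```text
time_s: 7.2
tcp_pos: [0.4972, -0.0657, 0.1239]
ee_rot: [-3.102, 0.495, 0.003]
ft_force: [-0.0, -0.1, 0.0]
opening: -0.0
finger_force: 0.0
```

Request:
carry_out:
  series: "1 -0.006 0 0.016 0; 1 -0.004 0 0.012 0; 1 0 0 0 0"

```text
time_s: 7.5
tcp_pos: [0.496, -0.0653, 0.1182]
ee_rot: [3.102, -0.495, 0.003]
ft_force: [-0.0, -0.2, 3.7]
opening: -0.0
finger_force: 1.6
```

Force is rising as the catches engage, so I'll continue slowly.

Request:
carry_out:
  series: "1 -0.003 0 0.012 0; 1 -0.002 0 0.012 0; 1 0 0 0 0"

```text
time_s: 7.8
tcp_pos: [0.4945, -0.0648, 0.1123]
ee_rot: [3.102, -0.495, 0.001]
ft_force: [-2.5, 0.6, 8.5]
opening: -0.0003
finger_force: 4.5
```

Request:
carry_out:
  series: "1 0 0 0.012 0; 1 0 0 0.008 0; 1 0 0 0 0"

```text
time_s: 8.1
tcp_pos: [0.4946, -0.0649, 0.1115]
ee_rot: [3.101, -0.494, 0.007]
ft_force: [-16.6, 4.5, 51.2]
opening: 0.0001
finger_force: 25.5
```

It has bottomed out hard, so the cover is most likely shut. I'll lift off and check.

Request:
carry_out:
  series: "1 0 0 -0.02 0; 1 0 0 -0.06 0; 1 0 0 -0.15 0; 1 0 0 0 0; 1 0 0 0 0"

```text
time_s: 8.6
tcp_pos: [0.4943, -0.0648, 0.1642]
ee_rot: [3.102, -0.495, 0.001]
ft_force: [-0.5, -0.4, -0.5]
opening: -0.0001
finger_force: 0.0
```

Run:
```python
from h import *
np.set_printoptions(precision=4,suppress=True)
S=env.get_state(); print(S["time_s"],S["tcp_pos"],S["ft_force"])
p=env.get_image("wrist"); s=env.get_image("scene")
for n,k in (("wrist",p),("scene",s)): print(n,[(b["rect"],b["confidence"]) for b in env.boxes_of("feed_key",k)[:2]])
for b in env.boxes_of("feed_key",p)[:1]:
    r=b["rect"]; print(onz(p,(r[0]+r[2])/2,(r[1]+r[3])/2,.144))
q=np.load("q.npy");print(proj(p,loc2w(q,(q[3],q[4],.144))))
a=cv2.resize(p["image"],(480,300)); b=cv2.resize(s["image"][145:285,215:375],(343,300),interpolation=2); c=cv2.resize(p["image"][200:400,280:520],(360,300),interpolation=2)
o=np.zeros((600,720,3),np.uint8); o[:300,:480]=a; o[300:,:343]=b; o[300:,360:720]=c
cv2.imwrite("pics/m4.png",o)
```

```text
8.6 [ 0.4943 -0.0648  0.1642] [-0.5062 -0.3738 -0.523 ]
wrist [([426.4, 222.6, 465.0, 245.6], 0.84)]
scene []
[ 0.4584 -0.1487  0.144 ]
[447.8075 239.6071]
```

View pics/m4.png

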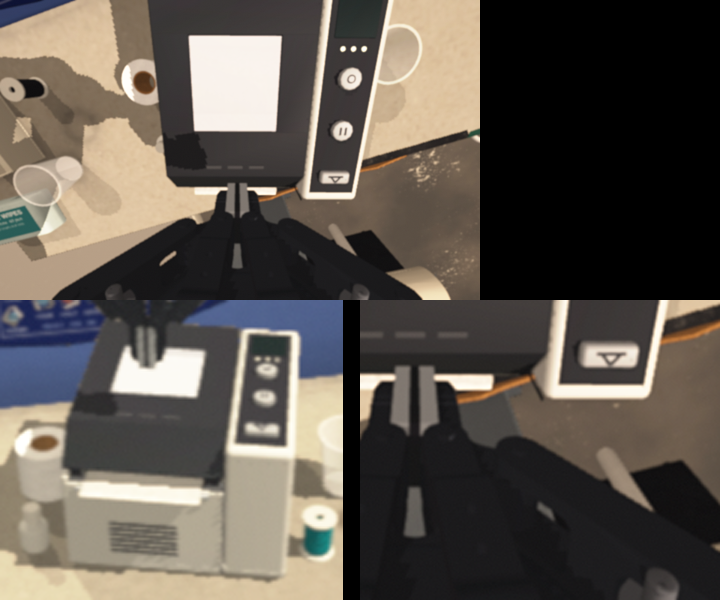

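Request:
carry_out:
  series: "1 -0.01 0.122 0 0; 1 -0.015 0.122 0 0; 1 -0.015 0.122 0 0; 1 0 0 0 0; 1 0 0 0 0"

```text
time_s: 9.35
tcp_pos: [0.4561, -0.1488, 0.1638]
ee_rot: [-3.101, 0.497, 0.001]
ft_force: [-0.2, 0.2, -0.4]
opening: 0.0002
finger_force: 0.0
```

Run:
```python
from h import *
np.set_printoptions(precision=4,suppress=True)
S=env.get_state(); print(S["time_s"],S["tcp_pos"],S["ft_force"])
im={n:env.get_image(n) for n in ("wrist","scene")}
q=np.load("q.npy"); C={}
for n,p in im.items():
    r=env.boxes_of("cover_press",p); print(n,[(b["rect"],b["confidence"]) for b in r[:1]])
    m=(p["image"].min(2)>170).astype(np.uint8); _,_,st,ce=cv2.connectedComponentsWithStats(m)
    u=proj(p,loc2w(q,cov(.075,0,.085,.0275))); i=1+np.argmin(np.hypot(*(ce[1:]-u).T)+1000*(st[1:,4]<100))
    lab=cv2.connectedComponents(m)[1]==i
    cs=cv2.findContours(lab.astype(np.uint8),0,2)[0][0]; bx=cv2.approxPolyDP(cs,4,True).reshape(-1,2); print(n,u,st[i],bx.tolist())
    C[n]=p
s=C["scene"]["image"][150:280,220:360]; w=C["wrist"]["image"]
o=np.zeros((600,790,3),np.uint8); o[:,:390]=cv2.resize(s,(390,600),interpolation=2)[:600]; o[:250,390:]=cv2.resize(w,(400,250))
cv2.imwrite("pics/m5.png",np.hstack([cv2.resize(s,(560,520),interpolation=2),cv2.resize(w[:,40:440],(240,520))[:, :240]]))
np.savez("w5.npz",T=C["wrist"]["T"])
```

```text
9.35 [ 0.4561 -0.1488  0.1638] [-0.2182  0.1766 -0.3773]
wrist [([32.4, 0.0, 282.4, 240.7], 0.93)]
wrist [170.5992 133.7791] [   93    28   138   133 15673] [[93, 29], [121, 159], [230, 159], [217, 29]]
scene []
scene [288.7018 182.851 ] [267 167  43  23 828] [[273, 168], [268, 187], [306, 189], [309, 169]]
```

View pics/m5.png

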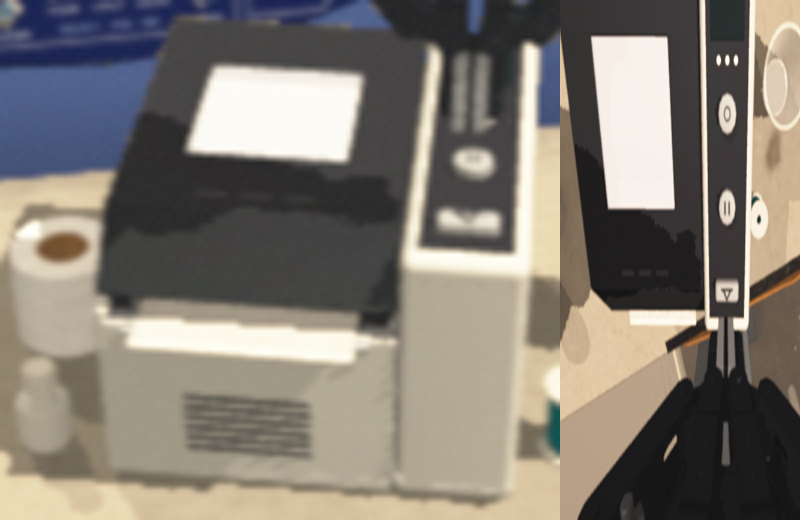

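Run:
```python
from h import *
np.set_printoptions(precision=4,suppress=True)
w=dict(np.load("w1.npz")); w["T"]=np.load("w5.npz")["T"]; s=env.get_image("scene"); q=np.load("q.npy")
def tri(a,b):
    (o1,d1),(o2,d2)=ray(w,*a),ray(s,*b); t=np.linalg.lstsq(np.c_[d1,-d2],o2-o1,rcond=None)[0]; return (o1+t[0]*d1+o2+t[1]*d2)/2
for n,a,b in [("FL",(121,159.5),(267.5,187.5)),("FR",(230.5,159.5),(306.5,189.5)),("RL",(92.5,28.5),(272.5,167)),("RR",(217.5,28.5),(310,168.5)),("pause",(318,160),(220+472/4,150+160/4)),("frontpanelR",(315,245),(220+513/4,150+250/4))]:
    X=tri(a,b); print(n,X,"local",R(q[2]).T@(X[:2]-q[:2]))
```

```text
FL [ 0.5383 -0.0388  0.1379] local [-0.0271  0.0645]
FR [ 0.5158 -0.1079  0.1386] local [-0.0268 -0.0083]
RL [ 0.6133 -0.0601  0.1351] local [0.0507 0.0677]
RR [ 0.5892 -0.1312  0.1375] local [ 0.0502 -0.0073]
pause [ 0.498  -0.1629  0.1418] local [-0.0264 -0.066 ]
frontpanelR [ 0.435  -0.1518  0.1392] local [-0.0897 -0.0753]
```

The window lies flat at about z 0.137, level with the column, and the press bottomed hard, so the cover is shut. Next is the feed key: contact is expected at TCP z ≈ 0.1155 and full travel at ≈ 0.112.

Request:
carry_out:
  series: "1 0 0 0.08 0; 1 0 0 0.06 0; 1 0 0 0.036 0; 1 0 0 0.008 0; 1 0 0 0 0"

```text
time_s: 10.1
tcp_pos: [0.4566, -0.1485, 0.1184]
ee_rot: [-3.102, 0.495, -0.0]
ft_force: [0.1, 0.1, 0.6]
opening: -0.0002
finger_force: 0.0
```

Request:
carry_out:
  series: "1 0 0 0.006 0; 1 0 0 0.004 0; 1 0 0 0 0"

```text
time_s: 10.4
tcp_pos: [0.4566, -0.1488, 0.1161]
ee_rot: [3.102, -0.495, 0.002]
ft_force: [1.3, -0.2, 1.8]
opening: -0.0004
finger_force: 0.7
```

Request:
carry_out:
  series: "1 0 0 0.004 0; 1 0 0 0.004 0; 1 0 0 0 0"

```text
time_s: 10.7
tcp_pos: [0.4566, -0.1487, 0.1139]
ee_rot: [3.102, -0.495, 0.001]
ft_force: [0.7, 1.1, 3.1]
opening: 0.0001
finger_force: 1.5
```

Request:
carry_out:
  series: "1 0 0 0.004 0; 1 0 0 0 0"

```text
time_s: 10.9
tcp_pos: [0.4566, -0.1488, 0.113]
ee_rot: [3.102, -0.495, 0.001]
ft_force: [1.1, 1.1, 3.9]
opening: 0.0005
finger_force: 1.9
```

Close to the bottom; a bit further until the hard stop shows.

Request:
carry_out:
  series: "1 0 0 0.003 0; 1 0 0 0 0"

```text
time_s: 11.1
tcp_pos: [0.4567, -0.1488, 0.1128]
ee_rot: [3.102, -0.495, 0.002]
ft_force: [-0.9, 1.3, 9.8]
opening: 0.0001
finger_force: 5.3
```

The hard stop is reached at about 10 N, so I'll lift off.

Request:
carry_out:
  series: "1 0 0 0 0; 1 0 0 -0.02 0; 1 0 0 -0.1 0; 1 0 0 -0.2 0; 1 0 0 -0.2 0; 1 0 0 0 0; 1 0 0 0 0"

```text
time_s: 11.8
tcp_pos: [0.4561, -0.1486, 0.2423]
ee_rot: [3.102, -0.495, 0.001]
ft_force: [0.4, 0.2, -0.3]
opening: 0.0
finger_force: 0.0
```

Run:
```python
from h import *
np.set_printoptions(precision=4,suppress=True)
S=env.get_state(); print(S["time_s"],S["tcp_pos"],S["ft_force"])
w=env.get_image("wrist"); s=env.get_image("scene")
def corners(p,q):
    m=(p["image"].min(2)>170).astype(np.uint8); _,l,st,ce=cv2.connectedComponentsWithStats(m)
    u=proj(p,loc2w(q,cov(.088,0,.08,.0275))); i=1+np.argmin(np.hypot(*(ce[1:]-u).T)+1000*(st[1:,4]<100))
    return cv2.approxPolyDP(cv2.findContours((l==i).astype(np.uint8),0,2)[0][0],4,True).reshape(-1,2).tolist()
q=np.load("q.npy"); print(corners(s,q),corners(w,q))
for k in ("spool","cup","spare_roll","dropper"): print(k,[np.round(b["rect"]) for b in env.boxes_of(k,s)[:1]])
```

```text
11.8 [ 0.4561 -0.1486  0.2423] [ 0.3728  0.2352 -0.3123]
[[273, 168], [268, 187], [306, 189], [309, 169]] [[161, 49], [174, 141], [253, 143], [248, 50]]
spool [array([355., 241., 369., 267.])]
cup [array([365., 198., 397., 242.])]
spare_roll []
dropper [array([225., 241., 239., 259.])]
```

The cover window's corners haven't moved since the cover was shut, the things standing round the printer are in place, and the arm is clear. Handing in.

```bash
python3 -c "
from rig import env
print(env.sign_off())"
```

```text
the job is handed in; nothing more can be done
None
```

I pushed the cover shut to its hard stop, then pressed the feed key to its stop at about 10 N and let it go, and handed the job in; no verdict came back, the final pictures show the cover shut and the spool, cup and dropper in place, the spare roll was not detected in that last check, and the last cover push read about 51 N at the wrist.

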